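# Line up the crimp ferrules by size on the display strip

## Task

Set the four metal crimp ferrules out on the black display strip in order of size, one standing upright in the middle of each white mark: the smallest on the mark beside the red end block, then the next larger, and so on to the largest at the far end. Leave the tape measure and the brass hexagon nut where they are.

Things in the scene. Friction and masses are not known exactly. Their poses are not given: they have to be found in the camera images.
- ferrule_s: the smallest of four metal crimp ferrules: a round silver tube with a bore through it, standing upright and loose on the counter, 25 mm outside diameter, 34 mm tall, under 0.25 kg. Origin: centre of its underside; z up along the tube. Grip it round the barrel from above.
- ferrule_m: the second smallest of four metal crimp ferrules: a round silver tube with a bore through it, standing upright and loose on the counter, 32 mm outside diameter, 45 mm tall, under 0.25 kg. Origin: centre of its underside; z up along the tube. Grip it round the barrel from above.
- ferrule_l: the second largest of four metal crimp ferrules: a round brass-coloured tube with a bore through it, standing upright and loose on the counter, 38 mm outside diameter, 52 mm tall, under 0.25 kg. Origin: centre of its underside; z up along the tube. Grip it round the barrel from above.
- ferrule_xl: the largest of four metal crimp ferrules: a round silver tube with a bore through it, standing upright and loose on the counter, 46 mm outside diameter, 62 mm tall, under 0.25 kg. Origin: centre of its underside; z up along the tube. Grip it round the barrel from above.
- mark_1: flat white disc, 50 mm across, 2 mm thick, fixed on the black display strip; number 1 of the row of four, counted from the strip's red end block. Origin: centre of its underside, 12 mm above the counter (its top is at 14 mm); x axis along the row, away from the red block. The red block, 12 x 62 mm, stands 41 mm from this mark's centre and reaches 30 mm above the counter.
- mark_2: flat white disc, 50 mm across, 2 mm thick, fixed on the black display strip; number 2 of the row of four, counted from the strip's red end block. Origin: centre of its underside, 12 mm above the counter (its top is at 14 mm); x axis along the row, away from the red block. The marks stand 62 mm apart.
- mark_3: flat white disc, 50 mm across, 2 mm thick, fixed on the black display strip; number 3 of the row of four, counted from the strip's red end block. Origin: centre of its underside, 12 mm above the counter (its top is at 14 mm); x axis along the row, away from the red block. The strip is fixed, 272 x 70 mm and 12 mm high.
- mark_4: flat white disc, 50 mm across, 2 mm thick, fixed on the black display strip; number 4 of the row of four, counted from the strip's red end block. Origin: centre of its underside, 12 mm above the counter (its top is at 14 mm); x axis along the row, away from the red block. It is at the end far from the red block.
- tape_measure: bystander: yellow and black tape measure with a red button, 36 x 68 x 66 mm, standing loose on the counter beyond the ferrules. Origin: centre of its underside.
- nut: bystander: brass hexagon nut, 24 x 28 x 14 mm, lying loose on the counter beyond the gap between the ferrules and the strip. Origin: centre of its underside.
Mind the look-alikes: they are no part of the job. Leave any blue or turquoise look-alike of the ferrule_m alone.

How it is judged:
At the end, for the whole second after the job is handed in: Each ferrule stands upright (within 0.1 rad), released and at rest, on its own mark, centred within 12 mm: smallest on mark 1 beside the red block, then in rising size to the largest on mark 4. The tape measure and the hexagon nut are within 20 mm of where they were (horizontal distance between ferrule_s and mark_1 below 0.012 m and z of ferrule_s in the frame of mark_1 between -0.001 and 0.006 m and angle between each of ferrule_s, ferrule_m, ferrule_l, ferrule_xl's own z axis and vertical below 0.1 rad and linear speed of each of ferrule_s, ferrule_m, ferrule_l, ferrule_xl below 0.02 m/s and horizontal distance between ferrule_m and mark_2 below 0.012 m and z of ferrule_m in the frame of mark_2 between -0.001 and 0.006 m and horizontal distance between ferrule_l and mark_3 below 0.012 m and z of ferrule_l in the frame of mark_3 between -0.001 and 0.006 m and horizontal distance between ferrule_xl and mark_4 below 0.012 m and z of ferrule_xl in the frame of mark_4 between -0.001 and 0.006 m and distance of each of tape_measure, nut from where it was at the start of the episode below 0.02 m); the robot touches nothing.
It fails at once if the tape measure is shifted by more than 20 mm (distance of tape_measure from where it was at the start of the episode above 0.02 m).
It fails at once if the hexagon nut is shifted by more than 20 mm (distance of nut from where it was at the start of the episode above 0.02 m).
It also fails if it takes over 106 s, if anything falls off the work surface, if the arm or the gripper's body presses on something with over 40 N, if the wrist force passes 120 N, or if a joint passes its speed limit or range.

## Robot

A 6-joint arm with a two-finger parallel gripper is mounted at the origin on a cart in front of the work surface, level with it; the furniture and walls round the work are solid. World frame = base frame: x ahead of the robot, y to its left, z up, the work surface at z = 0. Lengths are in m, angles in rad, forces in N, time in s.
With the tool pointing down it reaches from about 0.225 to 0.725 m from the base axis. Payload 3.1 kg.
Tool frame: the origin (TCP) lies midway between the tips of the shut fingers; the grasp point (between the pads) lies 19 mm behind it (env.grip_depth is the distance from the TCP to the grasp point, in m); z points along the fingers, y is the line along which they close (so a half turn about z gives the same grasp; the last joint's range is limited). The gripper opens to 85 mm and grips with 20 to 120 N. Pads are 22 mm wide; open, the fingers measure 114 mm over their backs; the gripper's body (76 mm by 85 mm) begins 54 mm behind the grasp point. The pads swing forward as they close: fully open they stand 13 mm farther back than shut.
Start: joints at [-1.347, 0.048, 0.099, 1.622, 0, 1.443], TCP at [0.181, -0.493, 0.231] pointing down, gripper open.
Joint ranges: [-2.91, 2.91], [-0.99, 1.94], [-1.21, 1.42], [-2.12, 2.29], [-1.49, 1.47], [-3.14, 3.14]. Speed limits (rad/s): [2.79, 2.79, 3.14, 3.14, 3.14, 3.14].

## Interface

Orientations are given as a unit quaternion [x, y, z, w].
In Python, from bench import status, vision, job, env gives the robot as it stands.
- The arm moves only by the shell command python3 -m inch 'ROWS' [FORCE]. ROWS is a JSON object whose one key "increments" holds a list that holds one entry, the list of rows, each a list of 5 numbers: the opening, from -1 (shut) to 1 (fully open), then the shift along the world's x, y, z in mm, then the turn about the world's z in rad. A call has exactly 5 rows; each row shifts and turns the commanded pose from where the row before left it; what a row does not reach is not made up. A row lasts 1/8 s, in which the tool goes at most 62.5 mm and 10.7 degrees, less where a joint would pass 70% of its speed; a pose out of reach is approached as far as the arm can. A call is refused whole if a number of a shift passes 62.5 or a number of a turn 0.188, either way. A call with a gripper value outside its range is refused whole. The fingers move at their own pace and stop on an object; FORCE is the grip in N (left out, the last holds). Time passes only in rows, so rows that do not move let the fingers close, or fill a call up. It gives the time, the measured TCP pose, the force, the opening and the grip force at its end, in the units of the state.
- status.get_obs(): the state, without advancing time (a new reading comes with each control period).
- vision.get_image(name): name is "scene" or "side" or "wrist"; returns a dict with "color" (480x640x3 uint8, red, green, blue), "z_map" (480x640 float32, m along the optical axis (not along the pixel's ray), 0 where there is no reading), "fx", "fy", "cx", "cy" (pixels), "D" ([k1, k2, p1, p2, k3] as OpenCV has them; the pictures are not rectified), "origin" and "orientation" of the camera in the world; the wrist camera has in their place "tool_from_camera" (4x4, takes a point from camera to tool coordinates, whose origin is the TCP and whose axes are the flange's). Camera axes: x right, y down, z forward; pixel columns grow to the right and rows downward; lengths in m; the calibration is good to about 2 mm. A picture is of the moment at which its call begins: read the wrist's pose just before it.
- job.finish_job(): hands the job in; it is judged then, once.
The state is a dict: "time_s": time; "joint_pos": joint angles; "qvel": joint speeds; "joint_efforts": joint torques, N m; "tcp_pos": TCP position; "tool_rot": TCP orientation; "ft_force": force on the tool from outside, world axes, zero at the start; "torque": the same for the moment, N m; "opening": finger opening in m; "grip_force": force on a finger pad.
Only numpy, scipy, OpenCV 4.12 (cv2) and the standard library are available. Lean on these libraries where they do the work, as an engineer would, in place of code of your own. Each camera call takes 0.05 s, during which the arm holds its last target. There are 200 camera calls.

## Working session

There is one attempt and no reset: what is moved stays moved. The work goes in short steps, Python scripts to look and compute and a shell command to move; the robot and the scene stay as the last step left them, time stands still between calls to the robot, and variables do not carry over. Pictures are saved under pics/ and viewed, at most 14 in all, crops included, and the job is handed in when it is done.

```bash
mkdir -p pics; cat > h.py <<'E'
import numpy as np, cv2
from scipy.spatial.transform import Rotation as R
from bench import status, vision, job, env
def grab(name):
    o=status.get_obs(); im=vision.get_image(name)
    if name=='wrist':
        T=np.eye(4);T[:3,:3]=R.from_quat(o['tool_rot']).as_matrix();T[:3,3]=o['tcp_pos'];T=T@np.array(im['tool_from_camera'])
    else:
        T=np.eye(4);T[:3,:3]=R.from_quat(im['orientation']).as_matrix();T[:3,3]=im['origin']
    return im,T
def cloud(im,T):
    K=np.array([[im['fx'],0,im['cx']],[0,im['fy'],im['cy']],[0,0,1]]);h,w=im['z_map'].shape
    u,v=np.meshgrid(np.arange(w),np.arange(h))
    p=cv2.undistortPoints(np.stack([u,v],-1).reshape(-1,1,2).astype(float),K,np.array(im['D'],float)).reshape(h,w,2)
    P=np.concatenate([p,np.ones((h,w,1))],-1)*im['z_map'][...,None]
    P=P@T[:3,:3].T+T[:3,3]; P[im['z_map']==0]=np.nan
    return P
def save(im,n): cv2.imwrite('pics/'+n+'.png',im['color'][...,::-1])
E
python3 - <<'E'
from h import *
for n in('scene','side'):
    im,T=grab(n);save(im,n+'0');np.savez(n+'0.npz',P=cloud(im,T),c=im['color']);print(n,T[:3,3],T[:3,2])
o=status.get_obs();print(o['tool_rot'],o['time_s'],o['opening'],env.grip_depth)
E
```

```text
scene [0.20028507 0.75891442 0.53932188] [ 0.41974013 -0.76035574 -0.49565852]
side [ 0.64241344 -0.92366102  0.4642792 ] [-0.04110041  0.91700817 -0.39674522]
[ 9.84569054e-01  1.74993120e-01 -4.42823668e-05 -1.08846186e-03] 0.1 0.08535298170546497 0.0187
```

View pics/scene0.png

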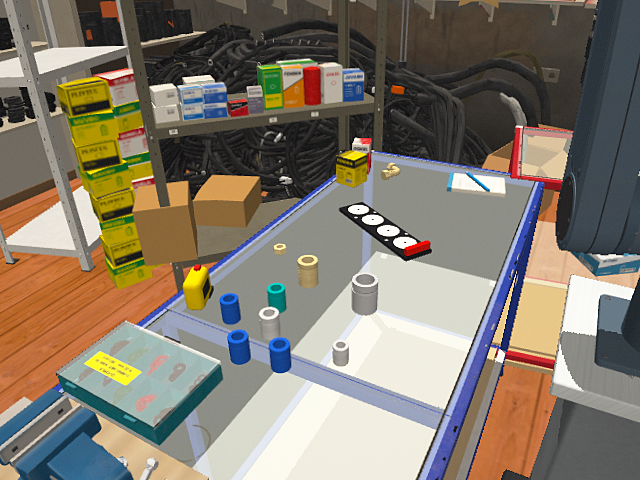

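View pics/side0.png

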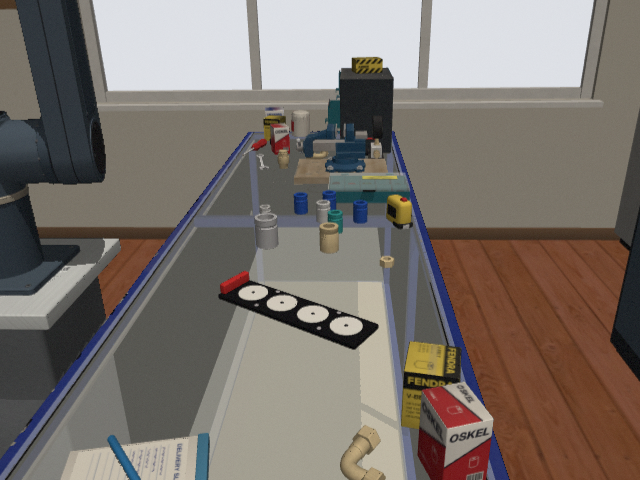

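The scene picture shows the ferrules xl (364,292), s (341,352), m (269,322) and l (308,270). The marks run from (405,242), beside the red block, to (357,210). The nut is at (280,248), the tape measure at (198,287), and the blue/teal look-alikes sit around m. The side view agrees.

```bash
python3 - <<'E'
from h import *
from scipy.optimize import least_squares
S={'scene':dict(s=(341,352,12.5,34),m=(269,322,16,45),l=(308,270,19,52),xl=(364,292,23,62),teal=(277,297,16,45),b1=(231,307,16,45),b2=(238,346,16,45),b3=(280,354,16,45),nut=(280,248,13,14),tape=(198,287,30,66)),
'side':dict(s=(265,212,12.5,34),m=(323,211,16,45),l=(329,238,19,52),xl=(266,231,23,62),nut=(387,262,13,14))}
for n in S:
    P=np.load(n+'0.npz')['P'];c=np.load(n+'0.npz')['c'].astype(int)
    print(n)
    for k,(u,v,r,h) in S[n].items():
        Q=P[v-35:v+36,u-30:u+31].reshape(-1,3)
        p0=np.nanmedian(P[v-3:v+4,u-3:u+4].reshape(-1,3),0)
        # side wall points
        m=(Q[:,2]>.006)&(Q[:,2]<h/1000+.006)&(np.hypot(*(Q[:,:2]-p0[:2]).T)<2.2*r/1000)
        W=Q[m]; 
        if len(W)<10: print(k,'few',p0);continue
        zt=np.percentile(W[:,2],98)
        w=W[W[:,2]<h/1000-.008] if k not in('nut','tape') else W
        f=least_squares(lambda x:np.hypot(*(w[:,:2]-x).T)-r/1000,W[:,:2].mean(0),loss='soft_l1',f_scale=.001) if k not in('nut','tape') else None
        print(k,len(W),'ztop %.3f'%zt,'fit',None if f is None else f.x.round(4),'rms',None if f is None else np.sqrt((f.fun**2).mean()).round(4),'mid',((W.min(0)+W.max(0))/2)[:2].round(3))
    # marks: white pixels enclosed with z ~14mm
    hsv=cv2.cvtColor(c.astype(np.uint8),cv2.COLOR_RGB2HSV)
    wh=((hsv[...,2]>200)&(hsv[...,1]<30)).astype(np.uint8)
    N,L,st,ce=cv2.connectedComponentsWithStats(wh)
    box=(335,195,425,260) if n=='scene' else (225,275,380,345)
    for i in range(1,N):
        x,y=ce[i]
        if box[0]<x<box[2] and box[1]<y<box[3] and st[i,4]>60:
            print('mark',ce[i].round(1),st[i,4],np.nanmedian(P[L==i],0).round(4),np.nanmean(P[L==i],0).round(4))
E
```

```text
scene
s 366 ztop 0.035 fit [0.4521 0.2624] rms 0.0013 mid [0.451 0.263]
m 519 ztop 0.046 fit [0.5844 0.2586] rms 0.0013 mid [0.584 0.259]
l 574 ztop 0.054 fit [0.6034 0.1004] rms 0.0013 mid [0.602 0.101]
xl 976 ztop 0.063 fit [0.4744 0.1234] rms 0.003 mid [0.473 0.125]
teal 447 ztop 0.046 fit [0.6131 0.1952] rms 0.0012 mid [0.612 0.196]
b1 503 ztop 0.046 fit [0.6669 0.2575] rms 0.0012 mid [0.665 0.258]
b2 623 ztop 0.047 fit [0.5951 0.3276] rms 0.0012 mid [0.594 0.329]
b3 610 ztop 0.046 fit [0.5284 0.3131] rms 0.0013 mid [0.527 0.314]
nut 90 ztop 0.015 fit None rms None mid [0.714 0.032]
tape 1159 ztop 0.064 fit None rms None mid [0.719 0.243]
mark [358. 209.] 142 [ 0.6385 -0.2041  0.0144] [ 0.6388 -0.2051  0.0143]
mark [372.3 219.3] 162 [ 0.5861 -0.1703  0.0144] [ 0.5859 -0.1707  0.0145]
mark [387.6 230.3] 183 [ 0.5346 -0.1377  0.0143] [ 0.5346 -0.1378  0.0144]
mark [403.7 241.8] 181 [ 0.4847 -0.106   0.0145] [ 0.4845 -0.1053  0.0145]
side
s 88 ztop 0.035 fit [0.4519 0.262 ] rms 0.002 mid [0.453 0.26 ]
m 261 ztop 0.046 fit [0.5849 0.2577] rms 0.0021 mid [0.585 0.254]
l 507 ztop 0.052 fit [0.6032 0.0991] rms 0.0018 mid [0.603 0.098]
xl 708 ztop 0.062 fit [0.4745 0.1223] rms 0.0021 mid [0.475 0.119]
nut 111 ztop 0.015 fit None rms None mid [0.714 0.026]
mark [253.  292.1] 278 [ 0.483  -0.1057  0.0137] [ 0.4826 -0.1057  0.0137]
mark [281.5 302.4] 311 [ 0.5346 -0.1401  0.0137] [ 0.5344 -0.1396  0.0137]
mark [312.5 313.3] 349 [ 0.5866 -0.1738  0.0137] [ 0.5867 -0.173   0.0137]
mark [345.8 325.2] 394 [ 0.6389 -0.207   0.0137] [ 0.6386 -0.2066  0.0137]
```

Both cameras agree to within 2 mm. I'll go over to ferrule_s first, turning the closing line to about 45°, which clears the look-alikes and runs roughly across the row.

```bash
python3 -m inch '{"increments":[[[1,18,50,0,0.134],[1,18,50,0,0.134],[1,18,50,0,0.134],[1,18,50,0,0.134],[1,18,50,0,0.134]]]}' 40
python3 -m inch '{"increments":[[[1,18,50,0,0.134],[1,18,50,0,0.134],[1,18,50,0,0.134],[1,18,50,0,0.134],[1,18,50,0,0.134]]]}'
python3 -m inch '{"increments":[[[0.4,18,50,0,0.134],[0.4,18,50,0,0.134],[0.4,18,50,0,0.134],[0.4,18,50,0,0.134],[0.4,0,0,0,0]]]}'
```

```text
time_s: 0.72
tcp_pos: [0.271, -0.2411, 0.2308]
tool_rot: [0.871, 0.491, 0.0, -0.0]
ft_force: [1.6, 0.1, 0.9]
opening: 0.0857
grip_force: 0.0
time_s: 1.35
tcp_pos: [0.361, 0.0089, 0.231]
tool_rot: [0.661, 0.75, -0.0, 0.0]
ft_force: [-0.2, -1.0, 1.0]
opening: 0.0856
grip_force: 0.0
time_s: 1.98
tcp_pos: [0.4328, 0.2099, 0.2296]
tool_rot: [0.439, 0.899, -0.001, -0.001]
ft_force: [-0.3, -0.8, 0.7]
opening: 0.0596
grip_force: 0.0
```

```bash
python3 -m inch '{"increments":[[[0.4,10,26,0,0.05],[0.4,9,26,0,0.05],[0.4,0,0,-50,0],[0.4,0,0,-50,0],[0.4,0,0,-50,0]]]}'
python3 - <<'E'
from h import *
im,T=grab('wrist');save(im,'w1')
E
```

```text
time_s: 2.6
tcp_pos: [0.4516, 0.258, 0.0798]
tool_rot: [0.397, 0.918, -0.0, 0.0]
ft_force: [0.1, -0.1, 0.4]
opening: 0.0598
grip_force: 0.0
```

View pics/w1.png

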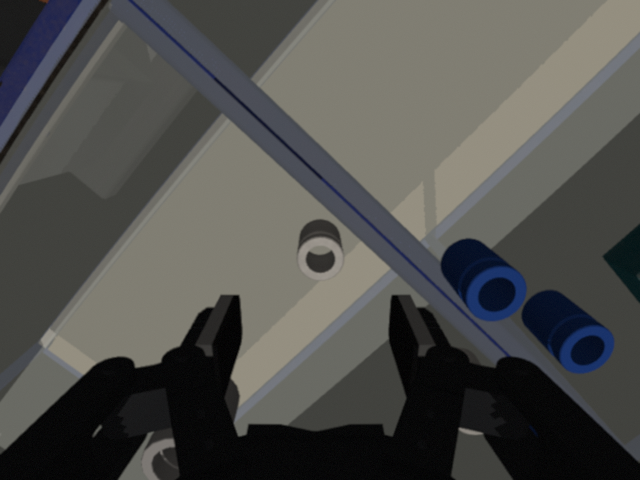

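The wrist view shows ferrule_s centred between the fingers at (320,258). The way down is clear.

```bash
python3 -m inch '{"increments":[[[0.4,0,4,-20,0],[0.4,0,0,-28,0],[0.4,0,0,-26,0],[0.4,0,0,0,0],[0.4,0,0,0,0]]]}'
python3 -m inch '{"increments":[[[-1,0,0,0,0],[-1,0,0,0,0],[-1,0,0,0,0],[-1,0,0,0,0],[-1,0,0,0,0]]]}'
```

```text
time_s: 3.28
tcp_pos: [0.4527, 0.263, 0.0089]
tool_rot: [0.396, 0.918, 0.001, 0.001]
ft_force: [-0.4, 0.4, 0.2]
opening: 0.0598
grip_force: 0.0
time_s: 3.9
tcp_pos: [0.4529, 0.2635, 0.0088]
tool_rot: [0.396, 0.918, 0.001, 0.001]
ft_force: [-0.2, -0.9, 5.3]
opening: 0.0232
grip_force: 39.3
```

```bash
python3 -m inch '{"increments":[[[-1,0,0,15,0],[-1,0,0,40,0],[-1,0,0,50,0],[-1,0,0,35,0],[-1,4,-40,0,0]]]}'
python3 -m inch '{"increments":[[[-1,4,-50,0,0],[-1,4,-50,0,0],[-1,4,-50,0,0],[-1,4,-50,0,0],[-1,4,-50,0,0]]]}'
python3 -m inch '{"increments":[[[-1,4,-50,0,0],[-1,3,-28,0,0],[-1,0,0,0,0],[-1,0,0,-30,0],[-1,0,0,0,0]]]}'
```

```text
time_s: 4.53
tcp_pos: [0.4583, 0.2253, 0.1522]
tool_rot: [0.394, 0.919, 0.003, 0.003]
ft_force: [0.5, 0.0, -1.9]
opening: 0.023
grip_force: 39.5
time_s: 5.15
tcp_pos: [0.4756, -0.0283, 0.1476]
tool_rot: [0.396, 0.918, 0.0, 0.0]
ft_force: [1.2, 0.7, -0.4]
opening: 0.0235
grip_force: 39.5
time_s: 5.78
tcp_pos: [0.4805, -0.1031, 0.1149]
tool_rot: [0.395, 0.919, 0.0, -0.003]
ft_force: [-0.2, -0.5, -1.5]
opening: 0.0231
grip_force: 39.5
```

```bash
python3 -m inch '{"increments":[[[-1,3,-2,-30,0],[-1,0,0,-30,0],[-1,0,0,-20,0],[-1,0,0,-5,0],[-1,0,0,0,0]]]}'
```

```text
time_s: 6.4
tcp_pos: [0.4863, -0.1065, 0.0332]
tool_rot: [0.395, 0.919, 0.0, 0.0]
ft_force: [-0.9, 0.6, -1.2]
opening: 0.0232
grip_force: 39.6
```

```bash
python3 -m inch '{"increments":[[[-1,-2,1,-4,0],[-1,0,0,-4,0],[-1,0,0,-1,0],[-1,0,0,0,0],[-1,0,0,0,0]]]}'
```

```text
time_s: 7.02
tcp_pos: [0.484, -0.1059, 0.0234]
tool_rot: [0.396, 0.918, -0.0, 0.0]
ft_force: [-0.2, 0.0, -0.9]
opening: 0.0236
grip_force: 39.5
```

```bash
python3 -m inch '{"increments":[[[-1,0,0,-1,0],[0.4,0,0,0,0],[0.4,0,0,0,0],[0.4,0,0,0,0],[0.4,0,0,0,0]]]}'
python3 -m inch '{"increments":[[[0.4,0,0,15,0],[0.4,0,0,45,0],[0.4,0,0,50,0],[0.4,0,0,40,0],[0.4,10,35,0,0]]]}'
```

```text
time_s: 7.65
tcp_pos: [0.4839, -0.1058, 0.0223]
tool_rot: [0.396, 0.918, 0.0, 0.0]
ft_force: [-0.0, -0.5, -0.3]
opening: 0.0598
grip_force: 0.0
time_s: 8.28
tcp_pos: [0.497, -0.0729, 0.1786]
tool_rot: [0.398, 0.918, 0.0, 0.005]
ft_force: [1.1, 0.2, 0.2]
opening: 0.0597
grip_force: 0.0
```

```bash
python3 -m inch '{"increments":[[[0.4,13,47,0,0],[0.4,13,47,0,0],[0.4,13,47,0,0],[0.4,13,47,0,0],[0.4,12,47,0,0]]]}'
python3 -m inch '{"increments":[[[0.4,12,47,0,0],[0.4,12,46,0,0],[0.4,0,0,-50,0],[0.4,0,0,-40,0],[0.4,0,0,0,0]]]}'
python3 - <<'E'
from h import *
im,T=grab('wrist');P=cloud(im,T)
Q=P[(np.hypot(P[...,0]-.5847,P[...,1]-.258)<.03)&(P[...,2]>.041)&(P[...,2]<.05)]
print(len(Q),(Q.min(0)+Q.max(0))/2, np.ptp(Q,0));print(status.get_obs()['tcp_pos']);save(im,'w2')
im,T=grab('scene');P=cloud(im,T);save(im,'s2')
W=P[(np.hypot(P[...,0]-.4835,P[...,1]+.105)<.025)&(P[...,2]>.02)&(P[...,2]<.06)]
print(len(W),(W.min(0)+W.max(0))/2,np.ptp(W,0))
E
```

```text
time_s: 8.9
tcp_pos: [0.5585, 0.1658, 0.1737]
tool_rot: [0.396, 0.918, 0.0, 0.001]
ft_force: [1.1, -1.1, -0.3]
opening: 0.0594
grip_force: 0.0
time_s: 9.52
tcp_pos: [0.5786, 0.2563, 0.0784]
tool_rot: [0.396, 0.918, -0.003, -0.003]
ft_force: [-1.1, -0.4, -0.3]
opening: 0.0598
grip_force: 0.0
2062 [0.5835256  0.25870574 0.04462535] [0.03213751 0.0321434  0.00717771]
[0.58065021 0.25678549 0.08147331]
189 [ 0.48420395 -0.10399765  0.0354057 ] [0.02446561 0.02750203 0.03039374]
```

View pics/s2.png

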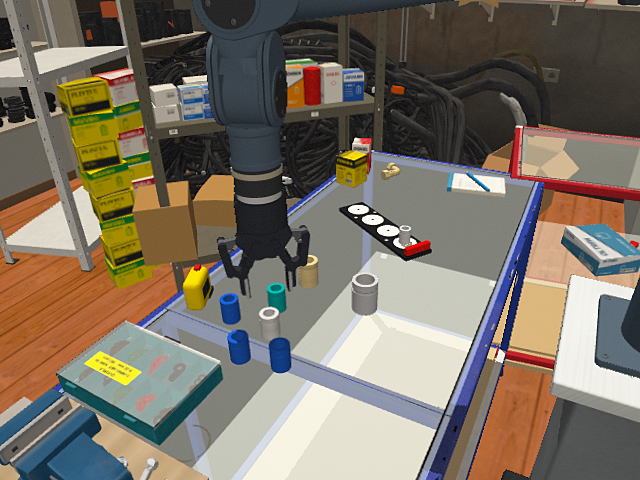

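Ferrule_s stands upright on mark 1 at about (405,235), by depth within 2 mm of centre. The gripper is over m, with clearance to the look-alikes.

```bash
python3 -m inch '{"increments":[[[0.4,3,1,-10,0],[0.4,0,0,-30,0],[0.4,0,0,-30,0],[0.4,0,0,0,0],[0.4,0,0,0,0]]]}'
python3 -m inch '{"increments":[[[-1,0,0,0,0],[-1,0,0,0,0],[-1,0,0,0,0],[-1,0,0,0,0],[-1,0,0,0,0]]]}'
python3 -m inch '{"increments":[[[-1,0,0,15,0],[-1,0,0,40,0],[-1,0,0,50,0],[-1,0,0,50,0],[-1,0,0,0,0]]]}'
```

```text
time_s: 10.25
tcp_pos: [0.5864, 0.2585, 0.0144]
tool_rot: [0.396, 0.918, 0.001, 0.001]
ft_force: [-0.2, -0.3, 0.5]
opening: 0.0596
grip_force: 0.0
time_s: 10.88
tcp_pos: [0.5865, 0.2587, 0.0146]
tool_rot: [0.396, 0.918, 0.001, 0.002]
ft_force: [-1.6, -0.3, 6.1]
opening: 0.0307
grip_force: 39.6
time_s: 11.5
tcp_pos: [0.5879, 0.2592, 0.1744]
tool_rot: [0.396, 0.918, 0.004, 0.004]
ft_force: [0.5, -0.1, 0.1]
opening: 0.0307
grip_force: 39.7
```

```bash
python3 -m inch '{"increments":[[[-1,-6,-40,0,0],[-1,-6,-50,0,0],[-1,-6,-50,0,0],[-1,-6,-50,0,0],[-1,-7,-50,0,0]]]}'
python3 -m inch '{"increments":[[[-1,-7,-50,0,0],[-1,-7,-50,0,0],[-1,-7,-40,0,0],[-1,0,-19,0,0],[-1,0,0,0,0]]]}'
python3 -m inch '{"increments":[[[-1,0,0,-40,0],[-1,0,0,-40,0],[-1,0,0,-30,0],[-1,0,0,-20,0],[-1,0,0,0,0]]]}'
```

```text
time_s: 12.12
tcp_pos: [0.5526, 0.0167, 0.166]
tool_rot: [0.396, 0.918, -0.0, -0.001]
ft_force: [0.1, 0.6, -1.1]
opening: 0.0308
grip_force: 39.8
time_s: 12.75
tcp_pos: [0.5325, -0.1413, 0.1665]
tool_rot: [0.397, 0.918, 0.0, -0.001]
ft_force: [0.1, 0.4, -0.6]
opening: 0.0305
grip_force: 39.8
time_s: 13.38
tcp_pos: [0.531, -0.1382, 0.0348]
tool_rot: [0.395, 0.919, 0.0, -0.003]
ft_force: [-0.4, -0.1, -0.2]
opening: 0.0307
grip_force: 39.8
```

```bash
python3 -m inch '{"increments":[[[-1,4,-1,-2,0],[-1,0,0,0,0],[-1,0,0,0,0],[-1,0,0,0,0],[-1,0,0,0,0]]]}'
```

```text
time_s: 14.0
tcp_pos: [0.537, -0.142, 0.0356]
tool_rot: [0.396, 0.918, -0.0, 0.0]
ft_force: [0.8, 0.4, -1.4]
opening: 0.0307
grip_force: 39.8
```

```bash
python3 -m inch '{"increments":[[[-1,-1,2,-3,0],[-1,0,0,-3,0],[-1,0,0,-1,0],[-1,0,0,0,0],[-1,0,0,0,0]]]}'
```

```text
time_s: 14.62
tcp_pos: [0.5357, -0.1397, 0.0286]
tool_rot: [0.396, 0.918, 0.0, -0.0]
ft_force: [-0.7, 1.2, 4.5]
opening: 0.0309
grip_force: 40.2
```

```bash
python3 -m inch '{"increments":[[[0.4,0,0,0,0],[0.4,0,0,0,0],[0.4,0,0,0,0],[0.4,0,0,0,0],[0.4,0,0,0,0]]]}'
python3 -m inch '{"increments":[[[0.5,0,0,15,0],[0.5,0,0,45,0],[0.5,0,0,50,0],[0.5,0,0,35,0],[0.5,13,40,0,0]]]}'
python3 -m inch '{"increments":[[[0.5,13,50,0,0],[0.5,13,50,0,0],[0.5,13,50,0,0],[0.5,13,48,0,0],[0.5,0,0,-40,0]]]}'
python3 -m inch '{"increments":[[[0.5,0,0,-20,0],[0.5,0,0,0,0],[0.5,0,0,0,0],[0.5,0,0,0,0],[0.5,0,0,0,0]]]}'
```

```text
time_s: 15.25
tcp_pos: [0.5359, -0.1399, 0.0283]
tool_rot: [0.396, 0.918, -0.0, -0.0]
ft_force: [-0.5, 0.3, 0.6]
opening: 0.0597
grip_force: 0.0
time_s: 15.88
tcp_pos: [0.5517, -0.1024, 0.1797]
tool_rot: [0.398, 0.917, 0.0, 0.005]
ft_force: [0.4, -0.4, -0.6]
opening: 0.064
grip_force: 0.0
time_s: 16.5
tcp_pos: [0.605, 0.1022, 0.1387]
tool_rot: [0.393, 0.919, 0.003, 0.005]
ft_force: [1.1, -0.7, -0.2]
opening: 0.064
grip_force: 0.0
time_s: 17.12
tcp_pos: [0.6017, 0.098, 0.1147]
tool_rot: [0.396, 0.918, 0.001, 0.001]
ft_force: [-0.1, 0.7, -0.2]
opening: 0.0643
grip_force: 0.0
```

```bash
python3 - <<'E'
from h import *
im,T=grab('wrist');P=cloud(im,T)
Q=P[(np.hypot(P[...,0]-.6033,P[...,1]-.0998)<.035)&(P[...,2]>.047)&(P[...,2]<.058)]
print(len(Q),(Q.min(0)+Q.max(0))/2, np.ptp(Q,0));print(status.get_obs()['tcp_pos']);save(im,'w3')
im,T=grab('scene');P=cloud(im,T);save(im,'s3')
for x,y in((.4835,-.105),(.5347,-.139)):
  W=P[(np.hypot(P[...,0]-x,P[...,1]-y)<.028)&(P[...,2]>.02)&(P[...,2]<.08)]
  print(len(W),(W.min(0)+W.max(0))/2,np.ptp(W,0),W[:,2].max())
E
```

```text
2213 [0.60186054 0.10035991 0.05095769] [0.03811946 0.03813467 0.00784623]
[0.60151054 0.09800105 0.11441463]
188 [ 0.48415422 -0.10411917  0.03514085] [0.02525119 0.02763228 0.02974229] 0.05001199082451929
304 [ 0.53461105 -0.13717701  0.0409138 ] [0.03259725 0.03480529 0.04161005] 0.061718826192641185
```

View pics/s3.png

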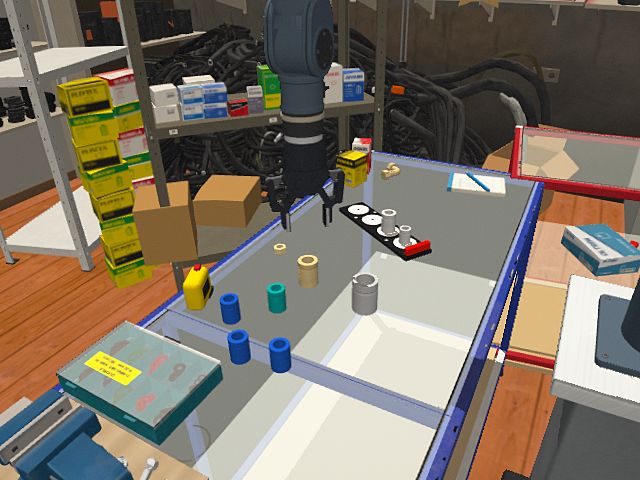

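s and m stand upright on marks 1 and 2, at about (405,235) and (389,222), within 2 mm of centre. Next is l.

```bash
python3 -m inch '{"increments":[[[0.5,1,2,-25,0],[0.5,0,0,-35,0],[0.5,0,0,-35,0],[0.5,0,0,0,0],[0.5,0,0,0,0]]]}'
python3 -m inch '{"increments":[[[-1,0,0,0,0],[-1,0,0,0,0],[-1,0,0,0,0],[-1,0,0,0,0],[-1,0,0,0,0]]]}'
python3 -m inch '{"increments":[[[-1,0,0,15,0],[-1,0,0,40,0],[-1,0,0,50,0],[-1,0,0,50,0],[-1,0,0,0,0]]]}'
```

```text
time_s: 17.85
tcp_pos: [0.6027, 0.1002, 0.0196]
tool_rot: [0.396, 0.918, 0.0, 0.001]
ft_force: [-0.3, -0.1, -0.3]
opening: 0.0634
grip_force: 0.0
time_s: 18.48
tcp_pos: [0.6037, 0.1003, 0.0209]
tool_rot: [0.396, 0.918, 0.001, 0.002]
ft_force: [0.2, 0.6, 6.1]
opening: 0.0365
grip_force: 40.1
time_s: 19.1
tcp_pos: [0.6051, 0.1004, 0.1802]
tool_rot: [0.396, 0.918, 0.003, 0.005]
ft_force: [0.1, -0.6, -1.7]
opening: 0.0367
grip_force: 40.3
```

```bash
python3 -m inch '{"increments":[[[-1,-3,-40,0,0],[-1,-3,-50,0,0],[-1,-3,-50,0,0],[-1,-3,-50,0,0],[-1,-3,-50,0,0]]]}'
python3 -m inch '{"increments":[[[-1,-3,-33,0,0],[-1,0,0,-40,0],[-1,0,0,-40,0],[-1,0,0,-30,0],[-1,0,0,-20,0]]]}'
python3 -m inch '{"increments":[[[-1,0,0,0,0],[-1,0,0,0,0],[-1,0,0,0,0],[-1,0,0,0,0],[-1,0,0,0,0]]]}'
```

```text
time_s: 19.73
tcp_pos: [0.5857, -0.141, 0.1716]
tool_rot: [0.396, 0.918, -0.0, -0.002]
ft_force: [0.1, 0.5, -2.3]
opening: 0.0366
grip_force: 40.4
time_s: 20.35
tcp_pos: [0.5812, -0.1718, 0.0392]
tool_rot: [0.396, 0.918, -0.0, -0.003]
ft_force: [-0.1, -0.2, -0.7]
opening: 0.037
grip_force: 40.4
time_s: 20.98
tcp_pos: [0.5843, -0.173, 0.0441]
tool_rot: [0.396, 0.918, 0.0, 0.001]
ft_force: [0.8, -0.2, -1.0]
opening: 0.0367
grip_force: 40.4
```

```bash
python3 -m inch '{"increments":[[[-1,2,0,-4,0],[-1,0,0,-3,0],[-1,0,0,-2,0],[-1,0,0,0,0],[-1,0,0,0,0]]]}'
```

```text
time_s: 21.6
tcp_pos: [0.5858, -0.1728, 0.0349]
tool_rot: [0.396, 0.918, -0.0, 0.0]
ft_force: [-2.0, 0.9, 4.9]
opening: 0.037
grip_force: 40.9
```

```bash
python3 -m inch '{"increments":[[[0.5,0,0,0,0],[0.5,0,0,0,0],[0.5,0,0,0,0],[0.5,0,0,0,0],[0.5,0,0,0,0]]]}'
python3 -m inch '{"increments":[[[0.8,0,0,15,0],[0.8,0,0,45,0],[0.8,0,0,50,0],[0.8,0,0,35,0],[0.8,-15,40,0,0]]]}'
python3 -m inch '{"increments":[[[0.8,-16,43,0,0],[0.8,-16,43,0,0],[0.8,-16,43,0,0],[0.8,-16,43,0,0],[0.8,-16,43,0,0]]]}'
python3 -m inch '{"increments":[[[0.8,-16,41,0,0],[0.8,0,0,-40,0],[0.8,0,0,-10,0],[0.8,0,0,0,0],[0.8,0,0,0,0]]]}'
```

```text
time_s: 22.22
tcp_pos: [0.5859, -0.1728, 0.0342]
tool_rot: [0.396, 0.918, 0.0, -0.0]
ft_force: [-0.2, -1.2, 0.6]
opening: 0.0641
grip_force: 0.0
time_s: 22.85
tcp_pos: [0.5743, -0.1355, 0.1855]
tool_rot: [0.397, 0.918, 0.0, 0.006]
ft_force: [-0.2, 1.0, -0.3]
opening: 0.0772
grip_force: 0.0
time_s: 23.48
tcp_pos: [0.4907, 0.0835, 0.1809]
tool_rot: [0.396, 0.918, 0.001, 0.001]
ft_force: [0.0, 0.1, -0.4]
opening: 0.0767
grip_force: 0.0
time_s: 24.1
tcp_pos: [0.476, 0.1227, 0.1309]
tool_rot: [0.396, 0.918, 0.001, 0.001]
ft_force: [-0.9, 0.1, 1.1]
opening: 0.0768
grip_force: 0.0
```

```bash
python3 - <<'E'
from h import *
im,T=grab('wrist');P=cloud(im,T)
Q=P[(np.hypot(P[...,0]-.4745,P[...,1]-.123)<.04)&(P[...,2]>.056)&(P[...,2]<.068)]
print(len(Q),(Q.min(0)+Q.max(0))/2, np.ptp(Q,0));print(status.get_obs()['tcp_pos'])
im,T=grab('scene');P=cloud(im,T)
for x,y in((.4835,-.105),(.5347,-.139),(.5865,-.1725)):
  W=P[(np.hypot(P[...,0]-x,P[...,1]-y)<.028)&(P[...,2]>.02)&(P[...,2]<.08)]
  print(len(W),(W.min(0)+W.max(0))/2,np.ptp(W,0),W[:,2].max())
E
```

```text
2544 [0.47334204 0.12351572 0.06047261] [0.045528   0.04607851 0.00893498]
[0.47612625 0.12274668 0.13097087]
192 [ 0.48443781 -0.10450627  0.03541688] [0.02548718 0.02956278 0.030481  ] 0.05065737565768508
82 [ 0.54409898 -0.1347425   0.04109496] [0.01446323 0.02884397 0.04083496] 0.06151244460911287
240 [ 0.58371098 -0.16615652  0.04128585] [0.03553243 0.03327543 0.04248914] 0.06253041923057118
```

```bash
python3 -m inch '{"increments":[[[0.8,-2,0,-30,0],[0.8,0,0,-40,0],[0.8,0,0,-35,0],[0.8,0,0,0,0],[0.8,0,0,0,0]]]}'
python3 -m inch '{"increments":[[[-1,0,0,0,0],[-1,0,0,0,0],[-1,0,0,0,0],[-1,0,0,0,0],[-1,0,0,0,0]]]}'
python3 -m inch '{"increments":[[[-1,0,0,15,0],[-1,0,0,45,0],[-1,0,0,50,0],[-1,0,0,50,0],[-1,0,0,0,0]]]}'
```

```text
time_s: 24.82
tcp_pos: [0.4743, 0.1232, 0.0261]
tool_rot: [0.396, 0.918, 0.001, 0.001]
ft_force: [0.4, -0.4, 0.5]
opening: 0.0765
grip_force: 0.0
time_s: 25.45
tcp_pos: [0.4748, 0.1233, 0.0267]
tool_rot: [0.396, 0.918, 0.001, 0.002]
ft_force: [0.0, -0.0, 6.3]
opening: 0.0462
grip_force: 41.7
time_s: 26.08
tcp_pos: [0.476, 0.1236, 0.1904]
tool_rot: [0.396, 0.918, 0.003, 0.005]
ft_force: [0.8, -0.8, -1.4]
opening: 0.0467
grip_force: 41.6
```

```bash
python3 -m inch '{"increments":[[[-1,23,-44,0,0],[-1,23,-48,0,0],[-1,23,-48,0,0],[-1,23,-48,0,0],[-1,23,-48,0,0]]]}'
python3 -m inch '{"increments":[[[-1,24,-48,0,0],[-1,24,-47,0,0],[-1,0,0,0,0],[-1,0,0,-40,0],[-1,0,0,-30,0]]]}'
python3 -m inch '{"increments":[[[-1,0,0,0,0],[-1,0,0,0,0],[-1,0,0,0,0],[-1,0,0,0,0],[-1,0,0,0,0]]]}'
```

```text
time_s: 26.7
tcp_pos: [0.5876, -0.1141, 0.1828]
tool_rot: [0.396, 0.918, 0.0, -0.001]
ft_force: [0.2, -0.7, -1.5]
opening: 0.0465
grip_force: 41.6
time_s: 27.32
tcp_pos: [0.6347, -0.2067, 0.1119]
tool_rot: [0.396, 0.918, 0.0, -0.002]
ft_force: [0.6, 0.7, -1.8]
opening: 0.0459
grip_force: 41.6
time_s: 27.95
tcp_pos: [0.6364, -0.208, 0.1153]
tool_rot: [0.396, 0.918, -0.0, 0.001]
ft_force: [0.3, -0.4, -2.0]
opening: 0.0467
grip_force: 41.6
```

```bash
python3 -m inch '{"increments":[[[-1,3,1,-25,0],[-1,0,0,-25,0],[-1,0,0,-15,0],[-1,0,0,0,0],[-1,0,0,0,0]]]}'
```

```text
time_s: 28.58
tcp_pos: [0.6396, -0.2072, 0.0505]
tool_rot: [0.396, 0.918, -0.0, 0.001]
ft_force: [-0.0, 0.4, -1.9]
opening: 0.0464
grip_force: 41.6
```

```bash
python3 -m inch '{"increments":[[[-1,0,0,-4,0],[-1,0,0,-4,0],[-1,0,0,-2,0],[-1,0,0,0,0],[-1,0,0,0,0]]]}'
```

```text
time_s: 29.2
tcp_pos: [0.6392, -0.207, 0.0408]
tool_rot: [0.396, 0.918, -0.0, 0.001]
ft_force: [-1.7, 0.7, 5.5]
opening: 0.0466
grip_force: 42.1
```

Contact. Release, rise and move clear, then check.

```bash
python3 -m inch '{"increments":[[[0.7,0,0,0,0],[0.7,0,0,0,0],[0.7,0,0,0,0],[0.7,0,0,0,0],[0.7,0,0,0,0]]]}'
python3 -m inch '{"increments":[[[0.7,0,0,15,0],[0.7,0,0,45,0],[0.7,0,0,50,0],[0.7,0,0,50,0],[0.7,-20,40,0,0]]]}'
python3 -m inch '{"increments":[[[0.7,-30,45,0,0],[0.7,-30,45,0,0],[0.7,-30,45,0,0],[0.7,-30,45,0,0],[0.7,0,0,0,0]]]}'
python3 - <<'E'
from h import *
from scipy.optimize import least_squares
M=((.4835,-.105,12.5,34),(.5347,-.139,16,45),(.5865,-.1725,19,52),(.6385,-.206,23,62))
for n in('scene','side'):
  im,T=grab(n);P=cloud(im,T);save(im,n+'f')
  for x,y,r,h in M:
    w=P[(np.hypot(P[...,0]-x,P[...,1]-y)<.031)&(P[...,2]>.02)&(P[...,2]<.1)]
    zt=np.percentile(w[:,2],98); w=w[w[:,2]<zt-.008]
    f=least_squares(lambda q:np.hypot(*(w[:,:2]-q).T)-r/1000,w[:,:2].mean(0),loss='soft_l1',f_scale=.001)
    print(n,len(w),'top-h-14mm',round(zt*1e3-h-14,1),'off mm',((f.x-[x,y])*1e3).round(1))
E
```

```text
time_s: 29.82
tcp_pos: [0.6389, -0.2068, 0.0392]
tool_rot: [0.396, 0.918, -0.0, -0.0]
ft_force: [-0.4, -0.2, -0.7]
opening: 0.0726
grip_force: 0.0
time_s: 30.45
tcp_pos: [0.6234, -0.1703, 0.2075]
tool_rot: [0.397, 0.918, 0.0, 0.008]
ft_force: [0.7, 0.9, 0.4]
opening: 0.0723
grip_force: 0.0
time_s: 31.08
tcp_pos: [0.4972, 0.0158, 0.201]
tool_rot: [0.394, 0.919, 0.001, 0.001]
ft_force: [0.8, -0.8, -0.3]
opening: 0.0725
grip_force: 0.0
scene 114 top-h-14mm 1.4 off mm [ 1.4 -0.4]
scene 200 top-h-14mm 1.7 off mm [1.  0.6]
scene 268 top-h-14mm 1.4 off mm [-0.3  0.4]
scene 343 top-h-14mm 1.4 off mm [ 1.4 -0.7]
side 180 top-h-14mm 0.7 off mm [ 1.  -1.8]
side 377 top-h-14mm 0.5 off mm [ 0.4 -0.8]
side 588 top-h-14mm 0.5 off mm [-0.9 -0.9]
side 984 top-h-14mm 0.5 off mm [ 0.7 -1.6]
```

View pics/sidef.png

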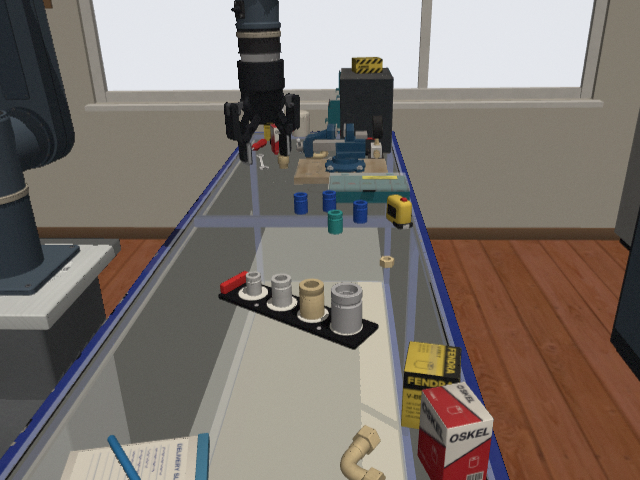

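View pics/scenef.png

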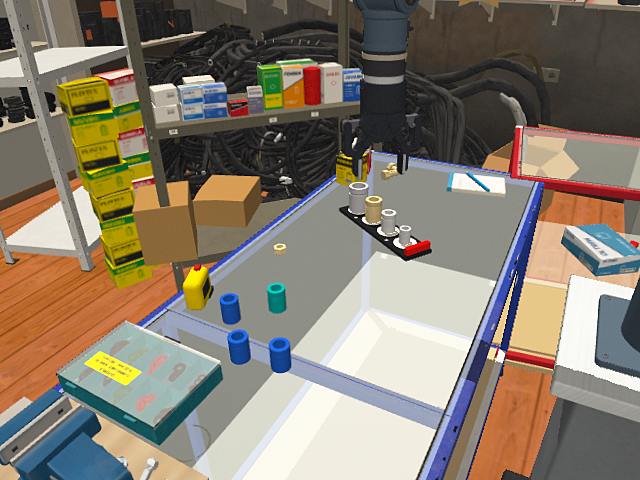

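All four stand upright in order of size from the red block. In the side view they are at (253,285), (281,291), (312,300) and (346,308), each within about 2 mm of its mark's centre. The tape measure (198,287) and nut (280,248) have not moved, and the arm is clear.

```bash
python3 -c "
from bench import job
print(job.finish_job())"
```

```text
the job is handed in; nothing more can be done
None
```

The job is handed in after about 31 s of robot time: by the last camera check, all four ferrules stand upright in size order, each within about 2 mm of its mark's centre, and the tape measure and nut look unmoved; no verdict was returned.

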